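# Hook a brake spring onto its post with the spring puller

## Task

The brake spring of the felt unwinder has come off its post. Take the wooden-handled spring puller, put its pin in the eye at the spring's loose end, stretch the spring out beyond the anchor post, swing it over and let its hook back round the post so that it stays hooked under tension. Touch the spring with the puller only; then lay the puller on the table top, off the stand, and leave the other things where they are.

Things in the scene. Friction and masses are not known exactly. Their poses are not given: they have to be found in the camera images.
- puller_grip (a point): centre of the wooden handle (90x24x30 mm: length x, width y, height z) of the loose spring puller, 15 mm above its underside. From the handle an 8 mm steel rod runs along +x, its axis 26 mm above the underside, and turns straight down 115 mm from this centre as an 8 mm pin. At the start it lies as it is used: pin down, to be grasped across its width from above.
- puller_tip (a point): rounded bottom end of the puller's pin: 115 mm from puller_grip along +x and 15 mm lower, level with the handle's underside. Axes as puller_grip.
- puller: the whole spring puller, 100 to 160 g; origin under the middle of its handle, axes as puller_grip.
- spring_pivot (a point): upright pin on the end of the brake arm, about which the spring swings freely (from 0.9 rad towards the robot's side to 0.3 rad the other way), 26 mm above the table. Its axes turn with the spring: -y runs from here along the spring to its hook. The first 1 N of pull also swings the brake arm against its drum, which brings the pivot up to 10 mm towards the post.
- brake_spring: the coil spring (16 mm thick) with its hook and pull eye; origin and axes as spring_pivot. 150 N/m with 1.8 N preload, longest stretch 85 mm; hooked it is stretched 20 to 40 mm (5 to 8 N), passing the post takes 16 mm more. It starts slack, swung 0.35 to 0.55 rad from the stand's -y towards the robot's side (stand's -x), the post on the hook tip's side.
- hook_seat (a point): point in the spring's hook where the post's axis lies when hooked, 89 mm from spring_pivot when slack, 26 mm above the table always. Axes as spring_pivot. The hook is a level J of 6 mm wire, 20 mm wide inside: shank on the -x side, bend outwards (-y, inner face 6 mm from here), free tip on the +x side ending 10 mm inwards (+y) of here. It is open towards the pivot.
- pull_eye (a point): centre of the closed, level wire eye (5 mm wire) beyond the hook, 25 mm outwards (-y) of hook_seat, 26 mm above the table: 23 mm wide inside (x), 30 mm long, narrowing to a V outwards. An 8 mm pin pulled outwards settles in the V with its axis 11 mm outwards of here; at this centre it has 7 mm play all round. Axes as hook_seat.
- post_mid (a point): axis of the fixed upright anchor post at the hook's height, 26 mm above the table; axes parallel to the stand's. 12 mm thick, with a collar 20 mm across and 8 mm high at its foot on the plate and a flat head 18 mm across whose top is 38 mm above the table. 120 to 136 mm from the slack spring_pivot.
- anchor_post: the whole anchor post; origin at its foot, on the plate.
- brake_stand: brake stand, fixed on the table; origin on the table under the slack spring's pivot, z up. Grey plate 10 mm thick, x -76 to +140, y -160 to +40 mm. The brake drum (72 mm across, 42 mm high, its spindle up to 74 mm) stands at x 70, y -52; the arm's hinge (up to 39 mm high) at x 115, y 0. Spring and arm belong to it.
- tape_roll: bystander, loose: small black roll of tape, 62x59x19 mm, flat on the table left of the stand; origin at its underside.
- tin: bystander, loose: round tin of eyelets, 62 mm across, 20 mm high; origin at its underside.
- spool: bystander, loose: spool of dark thread, 36 mm across, 45 mm high, standing behind the stand; origin at its underside.
- jar: bystander, loose: jar of adhesive, 72 mm across, 90 mm high, standing behind the stand; origin at its underside.

How it is judged:
On the way, in this order (a step that is already met when the one before it is completed fails the run):
1. the puller has drawn the hook out beyond the post (y of hook_seat in the frame of post_mid below -0.006 m and contact force between puller and brake_spring above 3 N), for 0.1 s.
2. the hook holds the post under the spring's pull (horizontal distance between hook_seat and post_mid below 0.006 m and contact force between brake_spring and anchor_post above 2 N), for 0.2 s.
At the end, for the whole second after the job is handed in: The hook is round the anchor post (hook_seat within 6 mm of the post's axis, seen from above) and pulls on it with more than 2 N; the puller lies still and flat on the table top (handle's centre less than 21 mm, pin's end less than 25 mm above it), touching neither stand nor spring (all of step 2 and height (world z) of puller_grip between 0 and 0.021 m and height (world z) of puller_tip below 0.025 m and linear speed of puller below 0.02 m/s and contact force between puller and brake_stand below 0.05 N).
It fails at once if the fingers or the arm touch the spring (over 1 N) (contact force between any of the fingers, the arm and brake_spring above 1 N).
It fails at once if the tape roll is moved more than 30 mm (distance of tape_roll from where it was at the start of the episode above 0.03 m).
It fails at once if the tin is moved more than 30 mm (distance of tin from where it was at the start of the episode above 0.03 m).
It fails at once if the spool is moved more than 30 mm (distance of spool from where it was at the start of the episode above 0.03 m).
It fails at once if the jar is moved more than 30 mm (distance of jar from where it was at the start of the episode above 0.03 m).
It also fails if it takes over 59 s, if anything falls off the work surface, if the arm or the gripper's body presses on something with over 40 N, if the wrist force passes 120 N, or if a joint passes its speed limit or range.

## Robot

A 7-joint arm with a two-finger parallel gripper is mounted at the origin on a cart in front of the work surface, level with it; the furniture and walls round the work are solid. World frame = base frame: x ahead of the robot, y to its left, z up, the work surface at z = 0. Lengths are in m, angles in rad, forces in N, time in s.
With the tool pointing down it reaches from about 0.4 to 0.875 m from the base axis. Payload 4.4 kg.
Tool frame: the origin (TCP) lies on the centre line of the jaws, within the pads' length; the fingertips stand 22 mm ahead of it and the grasp point (between the pads) lies 3 mm ahead of it; z points along the fingers, y is the line along which they close (so a half turn about z gives the same grasp; the last joint's range is limited). The gripper opens to 85 mm and grips with 20 to 120 N. Pads are 22 mm wide; open, the fingers measure 114 mm over their backs; the gripper's body (76 mm by 85 mm) begins 54 mm behind the grasp point. The pads swing forward as they close: fully open they stand 13 mm farther back than shut.
Start: joints at [-1.385, 0.628, 0.038, 1.517, -0.027, 0.996, -0.02], TCP at [0.162, 0.63, 0.253] pointing down, gripper open.
Joint ranges: [-3.06, 3.06], [-0.37, 2.12], [-1.25, 1.32], [0.18, 2.47], [-1.1, 4.24], [0.23, 1.98], [-2.94, 2.94]. Speed limits (rad/s): [2.57, 2.57, 3.14, 3.14, 3.14, 3.14, 3.14].

## Interface

Orientations are given as [roll, pitch, yaw] about the fixed x, y, z axes, in that order (R = Rz(yaw) Ry(pitch) Rx(roll)).
In Python, from plant import state, read_camera, camera_params, close_job gives the robot as it stands. The module is installed in compiled form; this text tells all that it offers.
- The arm moves only by the tool drive_tool, never from a script. Its argument "plan" is a list that holds one entry, the list of rows, each a list of 7 numbers: the turn, a rotation vector about the tool's x, y, z in rad, then the shift along the tool's x, y, z in m, then the closure in counts, from 0 (fully open) to 255 (shut). A call has exactly 8 rows; each row is the pose to reach, as a shift and turn from the pose commanded when the call began, along the tool's axes at that moment; what a row does not reach only later rows make up. A row lasts 1/12 s, in which the tool goes at most 41.7 mm and 7.16 degrees, less where a joint would pass 70% of its speed; a pose out of reach is approached as far as the arm can. A call with a gripper value outside its range is refused whole. The fingers move at their own pace and stop on an object; "squeeze" is the grip in N (left out, the last holds). Time passes only in rows, so rows that repeat a pose let the fingers close, or fill a call up. It gives the time, the measured TCP pose, the force, the opening and the grip force at its end, in the units of the state.
- state(): the state, without advancing time (a new reading comes with each control period).
- read_camera(name): name is "side" or "top" or "wrist"; returns the picture (384x512x3 uint8, blue, green, red); there is no depth.
- camera_params(name): a dict with "vertical_fov" (degrees; the focal length in pixels is half the picture's height over the tangent of half this angle, whatever the lens; pixels are square), "cx", "cy" (the principal point, pixels), "extrinsics" (4x4, takes a point from camera to world coordinates); the wrist camera has in their place "tool_from_camera" (4x4, takes a point from camera to tool coordinates, whose origin is the TCP and whose axes are the flange's). Camera axes: x right, y up, looking along -z (the intrinsics and any distortion apply to the point x, -y, -z); pixel columns grow to the right and rows downward; lengths in m; the calibration is good to about 2 mm. A picture is of the moment at which its call begins: read the wrist's pose just before it. camera_params takes no time and is no camera call.
- close_job(): hands the job in; it is judged then, once.
The state is a dict: "t": time; "joint_positions": joint angles; "qd": joint speeds; "joint_efforts": joint torques, N m; "eef_pos": TCP position; "ee_rot": TCP orientation; "force": force on the tool from outside, world axes, zero at the start; "torque": the same for the moment, N m; "gripper_width": finger opening in m; "grip_force": force on a finger pad.
Only numpy, scipy, OpenCV 4.12 (cv2) and the standard library are available. Lean on these libraries where they do the work, as an engineer would, in place of code of your own. Each camera call takes 0.05 s, during which the arm holds its last target. There are 200 camera calls.

## Working session

There is one attempt and no reset: what is moved stays moved. The work goes in short steps, Python scripts to look and compute and a tool call to move; the robot and the scene stay as the last step left them, time stands still between calls to the robot, and variables do not carry over. Pictures are saved under pics/ and viewed, at most 10 in all, crops included, and the job is handed in when it is done.

Besides the shell and the picture viewer there is one more tool, called after "Call:" as name(argument=value, ...), one argument or row to a line, values as JSON. drive_tool: Moves the arm, as the interface text tells. Its arguments: {"type":"object","properties":{"plan":{"type":"array","items":{"type":"array","items":{"type":"array","items":{"type":"number"}}}},"squeeze":{"type":"number"}},"required":["plan"]}

```bash
mkdir -p pics
cat > h.py <<'E'
import numpy as np, cv2
from plant import state, read_camera, camera_params, close_job
from scipy.spatial.transform import Rotation as R
def cam(name, s=None):
    p=camera_params(name)
    f=192/np.tan(np.radians(p["vertical_fov"])/2)
    if name=="wrist":
        s=s or state(); T=np.eye(4); T[:3,:3]=R.from_euler('xyz',s["ee_rot"]).as_matrix(); T[:3,3]=s["eef_pos"]
        E=T@np.array(p["tool_from_camera"])
    else: E=np.array(p["extrinsics"])
    return f,p["cx"],p["cy"],E,p
def ray(c,u,v):
    f,cx,cy,E,_=c
    d=E[:3,:3]@np.array([(u-cx)/f,-(v-cy)/f,-1]); return E[:3,3],d
def onz(c,u,v,z):
    o,d=ray(c,u,v); return o+d*(z-o[2])/d[2]
def proj(c,P):
    f,cx,cy,E,_=c
    q=E[:3,:3].T@(np.asarray(P)-E[:3,3]); return np.array([cx+f*q[0]/-q[2], cy-f*q[1]/-q[2]])
E
python3 - <<'E'
from h import *
print(state())
for n in("top","side","wrist"):
    s=state(); im=read_camera(n); cv2.imwrite(f"pics/{n}0.png",im); c=cam(n,s); print(n,c)
E
```

```text
{'t': 0.0, 'joint_positions': array([-1.38481713,  0.62934538,  0.03841999,  1.5183781 , -0.02698839,
        0.99628182, -0.02001504]), 'qd': array([-0.00042763, -0.00020194, -0.00020001,  0.00137035,  0.00114219,
       -0.00145961,  0.00115565]), 'joint_efforts': array([ 6.51141272e-04, -5.63389671e+01,  1.22665387e+00, -1.93451232e+01,
        1.10514939e-02,  1.03195276e-02, -6.75790687e-06]), 'eef_pos': array([0.16174993, 0.62895033, 0.2523859 ]), 'ee_rot': array([-3.13969753e+00,  2.19889938e-05,  2.88982230e+00]), 'force': array([ 0.03563006, -1.00343666,  0.06559196]), 'torque': array([ 0.03962559, -0.0112756 , -0.00621238]), 'grip_force': 0.0, 'gripper_width': 0.08517913525215745}
top (np.float64(358.9125180172349), 251.49456777936058, 191.04340851922933, array([[-0.00249904,  0.99267939, -0.12075337,  0.47969263],
       [-0.99992808, -0.00106416,  0.0119458 ,  0.17556463],
       [ 0.01172985,  0.12077454,  0.99261066,  1.02374828],
       [ 0.        ,  0.        ,  0.        ,  1.        ]]), {'vertical_fov': 56.28904533191606, 'cx': 251.49456777936058, 'cy': 191.043408
[... 1016 characters left out ...]
085, array([[ 0.2491388 , -0.9336977 , -0.25717398,  0.09697651],
       [ 0.96846626,  0.23972168,  0.06787209,  0.64581375],
       [-0.00172184, -0.2659739 ,  0.96397869,  0.37424422],
       [ 0.        ,  0.        ,  0.        ,  1.        ]]), {'vertical_fov': 60.93646393427884, 'cx': 251.4721009358527, 'cy': 190.26915270114085, 'tool_from_camera': array([[-4.22580944e-05,  9.63986256e-01,  2.65952058e-01,
         6.69442674e-02],
       [ 9.99999996e-01,  2.13384020e-05,  8.15491639e-05,
        -8.46250604e-05],
       [ 7.29372812e-05,  2.65952060e-01, -9.63986253e-01,
        -1.21756822e-01],
       [ 0.00000000e+00,  0.00000000e+00,  0.00000000e+00,
         1.00000000e+00]])})
```

View pics/top0.png

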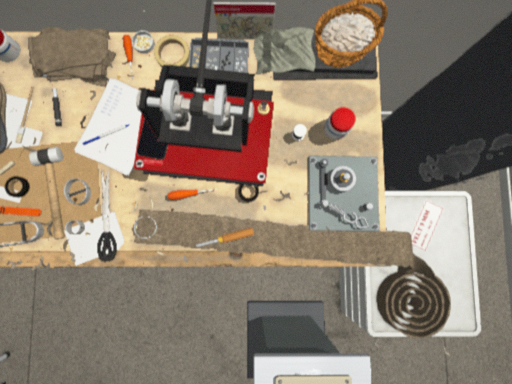

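View pics/side0.png

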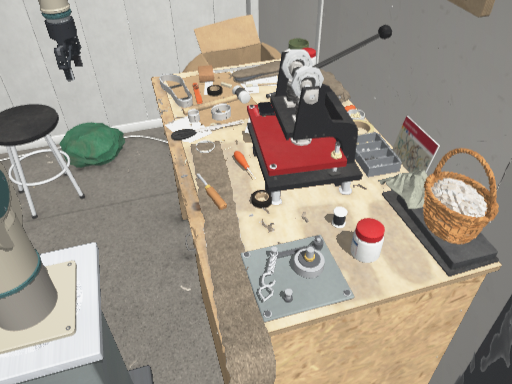

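Run:
```python
from h import *
for n in("top","side"):
    c=cam(n)
    for P in([.1617,.629,.2524],[0,0,0]): print(n,P,proj(c,P))
    pts=dict(top=[(311,157),(373,157),(379,230),(308,230),(235,236),(384,265),(341,118),(299,131)],side=[(243,257),(315,237),(354,292),(272,320),(215,198),(369,228),(340,212)])[n]
    for p in pts: print(p,onz(c,*p,0).round(3))
b=[cv2.imread(f"pics/top0.png")[145:255,190:400],cv2.imread(f"pics/side0.png")[160:330,185:385]]
cv2.imwrite("pics/tc.png",cv2.resize(b[0],None,fx=3.8,fy=3.8,interpolation=cv2.INTER_CUBIC))
cv2.imwrite("pics/sc.png",cv2.resize(b[1],None,fx=3.5,fy=3.5,interpolation=cv2.INTER_CUBIC))
```

```text
top [0.1617, 0.629, 0.2524] [ 21.94835697 394.56026224]
top [0, 0, 0] [313.0634882  415.14481904]
(311, 157) [ 0.704 -0.01   0.   ]
(373, 157) [ 0.704 -0.192  0.   ]
(379, 230) [ 0.492 -0.2    0.   ]
(308, 230) [0.493 0.003 0.   ]
(235, 236) [0.476 0.21  0.   ]
(384, 265) [ 0.394 -0.209  0.   ]
(341, 118) [ 0.821 -0.102  0.   ]
(299, 131) [0.782 0.023 0.   ]
side [0.1617, 0.629, 0.2524] [74.16550998 70.02019685]
side [0, 0, 0] [ 27.66821816 306.95899172]
(243, 257) [ 0.497 -0.007  0.   ]
(315, 237) [0.692 0.001 0.   ]
(354, 292) [ 0.711 -0.183  0.   ]
(272, 320) [ 0.509 -0.195  0.   ]
(215, 198) [0.479 0.226 0.   ]
(369, 228) [ 0.84  -0.012  0.   ]
(340, 212) [0.793 0.066 0.   ]
```

View pics/tc.png

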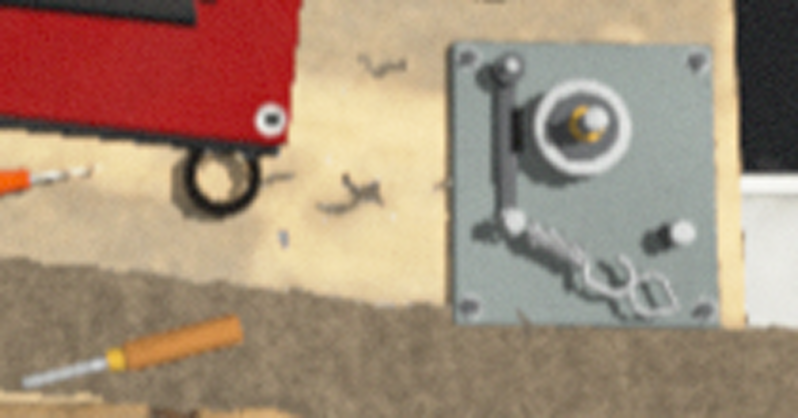

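View pics/sc.png

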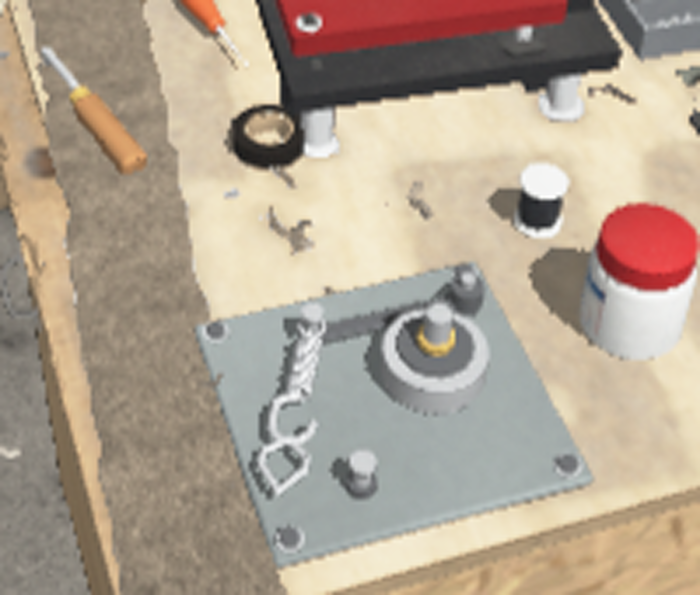

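The top crop shows the puller with its handle at about (180,343) and its pin at (25,383). The pivot is at (514,218), the post at (683,233) and the eye at (655,294). The side crop shows the same things, with the post head at (363,460), the pivot at (312,313) and the eye at (283,468).

```bash
cat >> h.py <<'E'
def tri(obs):
    A=np.zeros((3,3));b=np.zeros(3)
    for c,u,v in obs:
        o,d=ray(c,u,v); d=d/np.linalg.norm(d); M=np.eye(3)-np.outer(d,d); A+=M;b+=M@o
    P=np.linalg.solve(A,b); return P.round(4),[(proj(c,P)-[u,v]).round(1).tolist() for c,u,v in obs]
E
python3 - <<'E'
from h import *
t,s=cam("top"),cam("side")
T=lambda x,y:(t,190+x/3.8,145+y/3.8); S=lambda x,y:(s,185+x/3.5,160+y/3.5)
for n,a,b in [("post",(683,233),(363,460)),("pivot",(514,218),(312,313)),("eye",(655,294),(283,468)),("hookbend-c",(612,275),(293,415)),("drum spindle",(596,118),(438,315)),("rod end",(25,383),(47,52)),("hinge",(511,65),(467,277)),("handle far end",(240,330),(133,160))]:
    print(n,tri([T(*a),S(*b)]))
for n,c,(y0,y1,x0,x1) in(("top",t,(220,255,190,262)),("side",s,(165,215,190,235))):
    im=cv2.imread(f"pics/{n}0.png"); h=cv2.cvtColor(im,cv2.COLOR_BGR2HSV)
    m=((h[...,0]>6)&(h[...,0]<20)&(h[...,1]>140)&(h[...,2]>110)).astype(np.uint8); k=np.zeros_like(m);k[y0:y1,x0:x1]=1;m*=k
    nn,l,st,ce=cv2.connectedComponentsWithStats(m); i=1+np.argmax(st[1:,4])
    p=np.argwhere(l==i)[:,::-1].astype(np.float32); r=cv2.minAreaRect(p); print(n,r,ce[i],st[i])
    bx=cv2.boxPoints(r); print([onz(c,*q,0.022).round(3).tolist() for q in bx], onz(c,*ce[i],0.022).round(4))
E
```

```text
post (array([ 0.5574, -0.1626,  0.0395]), [[0.1, -0.3], [-0.4, 0.1]])
pivot (array([ 0.567 , -0.0395,  0.0399]), [[-0.0, 0.2], [0.3, -0.0]])
eye (array([ 0.5123, -0.1444,  0.0262]), [[-0.0, 0.2], [0.3, -0.0]])
hookbend-c (array([ 0.5278, -0.1118,  0.0329]), [[0.1, -0.4], [-0.5, 0.1]])
drum spindle (array([ 0.6353, -0.0926,  0.0725]), [[-0.0, 0.2], [0.2, -0.0]])
rod end (array([0.4504, 0.315 , 0.0228]), [[0.0, -0.2], [-0.2, 0.0]])
hinge (array([ 0.6806, -0.0406,  0.0395]), [[-0.0, 0.1], [0.1, -0.0]])
handle far end (array([0.4877, 0.1592, 0.0274]), [[0.0, -0.1], [-0.1, 0.0]])
top ((237.45220947265625, 234.81680297851562), (7.362306118011475, 31.510671615600586), 75.3791275024414) [237.41484716 234.74672489] [222 228  32  14 229]
[[0.478, 0.247, 0.022], [0.5, 0.163, 0.022], [0.481, 0.158, 0.022], [0.459, 0.242, 0.022]] [0.4797 0.2028 0.022 ]Traceback (most recent call last):
  File "<stdin>", line 9, in <module>
    return _wrapfunc(a, 'argmax', axis=axis, out=out, **kwds)
    return bound(*args, **kwds)
ValueError: attempt to get argmax of an empty sequence
```

```bash
cat >> h.py <<'E'
def rel(pos,yaw,s=None):
    s=s or state(); R0=R.from_euler('xyz',s["ee_rot"]); R1=R.from_euler('xyz',[np.pi,0,yaw])
    rv=(R0.inv()*R1).as_rotvec(); sh=R0.inv().apply(np.array(pos)-s["eef_pos"])
    print("pose",s["eef_pos"].round(4),s["ee_rot"].round(4),"-> turn",rv.round(4),"shift",sh.round(4),"dist",np.linalg.norm(sh).round(3))
E
python3 -c "
from h import *
rel([.4785,.2028,.12],1.815)"
```

```text
pose [0.1618 0.6291 0.2526] [-3.1401  0.      2.8898] -> turn [-1.4000e-03  8.0000e-04  1.0748e+00] shift [-0.4129 -0.3337  0.1331] dist 0.547
```

Call:
drive_tool(
  plan=[
    [[0,0,0.08,-0.029,-0.023,0.004],[0,0,0.16,-0.058,-0.047,0.008],[0,0,0.24,-0.087,-0.07,0.012],[0,0,0.32,-0.116,-0.094,0.016],[0,0,0.4,-0.145,-0.117,0.02],[0,0,0.48,-0.174,-0.141,0.024],[0,0,0.56,-0.203,-0.164,0.028],[0,0,0.64,-0.232,-0.188,0.032]],
  ],
  squeeze=80,
)

```text
schema error: expected 7 numbers
```

Call:
drive_tool(
  plan=[
    [[0,0,0.08,-0.029,-0.023,0.004,0],[0,0,0.16,-0.058,-0.047,0.008,0],[0,0,0.24,-0.087,-0.07,0.012,0],[0,0,0.32,-0.116,-0.094,0.016,0],[0,0,0.4,-0.145,-0.117,0.02,0],[0,0,0.48,-0.174,-0.141,0.024,0],[0,0,0.56,-0.203,-0.164,0.028,0],[0,0,0.64,-0.232,-0.188,0.032,0]],
  ],
  squeeze=80,
)

```text
t: 0.82
eef_pos: [0.3405, 0.3882, 0.2211]
ee_rot: [3.141, -0.0, 2.246]
force: [1.1, -0.1, -0.9]
gripper_width: 0.0857
grip_force: 0.0
```

```bash
python3 -c "
from h import *
rel([.4785,.2028,.12],1.815)"
```

```text
pose [0.3405 0.3882 0.2211] [ 3.1415e+00 -1.0000e-04  2.2462e+00] -> turn [ 1.000e-04 -1.000e-04  4.312e-01] shift [-0.231  -0.0082  0.1011] dist 0.252
```

Call:
drive_tool(
  plan=[
    [[0,0,0.07,-0.035,-0.001,0.015,0],[0,0,0.14,-0.07,-0.002,0.03,0],[0,0,0.21,-0.105,-0.004,0.045,0],[0,0,0.28,-0.14,-0.005,0.06,0],[0,0,0.35,-0.175,-0.006,0.075,0],[0,0,0.431,-0.205,-0.007,0.09,0],[0,0,0.431,-0.231,-0.008,0.101,0],[0,0,0.431,-0.231,-0.008,0.101,0]],
  ],
)

```text
t: 1.48
eef_pos: [0.4813, 0.1982, 0.1185]
ee_rot: [-3.141, 0.005, 1.81]
force: [-0.3, -0.8, 0.4]
gripper_width: 0.0854
grip_force: 0.0
```

Run:
```python
from h import *
s=state(); im=read_camera("wrist"); cv2.imwrite("pics/w1.png",im); c=cam("wrist",s)
rel([.4785,.2028,.026],1.815,s)
h=cv2.cvtColor(im,cv2.COLOR_BGR2HSV)
m=((h[...,0]>6)&(h[...,0]<20)&(h[...,1]>140)&(h[...,2]>110)).astype(np.uint8)
nn,l,st,ce=cv2.connectedComponentsWithStats(m); i=1+np.argmax(st[1:,4])
r=cv2.minAreaRect(np.argwhere(l==i)[:,::-1].astype(np.float32)); print(r,st[i])
print([onz(c,*q,0.03).round(4).tolist() for q in cv2.boxPoints(r)],onz(c,*r[0],.03), [proj(c,p).round() for p in ([.4785,.2028,.03],[.4505,.3147,.03])])
```

```text
pose [0.4813 0.1982 0.1185] [-3.1407  0.0048  1.8099] -> turn [-0.0009  0.0048 -0.0051] shift [ 0.0055 -0.0016  0.0925] dist 0.093
((485.5961608886719, 33.01922607421875), (39.61545944213867, 74.7202377319336), 11.309932708740234) [ 460    0   52   68 2262]
[[0.5825, 0.3121, 0.03], [0.5748, 0.3506, 0.03], [0.598, 0.3522, 0.03], [0.6071, 0.3136, 0.03]] [0.59045125 0.33263661 0.03      ] [array([249., 195.]), array([247.,   3.])]
```

View pics/w1.png

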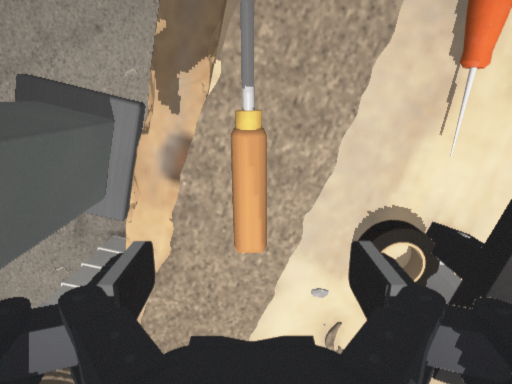

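Call:
drive_tool(
  plan=[
    [[0,0.005,-0.005,0.001,0,0.025,0],[0,0.005,-0.005,0.002,0,0.05,0],[0,0.005,-0.005,0.002,0,0.07,0],[0,0.005,-0.005,0.002,0,0.08,0],[0,0.005,-0.005,0.002,0,0.088,0],[0,0.005,-0.005,0.002,0,0.088,0],[0,0.005,-0.005,0.002,0,0.088,0],[0,0.005,-0.005,0.002,0,0.088,0]],
  ],
)

```text
t: 2.2
eef_pos: [0.4787, 0.2072, 0.0333]
ee_rot: [3.14, -0.005, 1.824]
force: [1.1, -0.2, 0.3]
gripper_width: 0.0853
grip_force: 0.0
```

```bash
python3 -c "
from h import *
rel([.4785,.2028,.026],1.815)"
```

```text
pose [0.4787 0.2072 0.0333] [ 3.1399 -0.0053  1.8241] -> turn [ 0.0017 -0.0053  0.0091] shift [-0.0043 -0.0013  0.0072] dist 0.009
```

Call:
drive_tool(
  plan=[
    [[0,-0.005,0.005,-0.004,-0.001,0.003,0],[0,-0.005,0.005,-0.004,-0.001,0.006,0],[0,-0.005,0.005,-0.004,-0.001,0.006,200],[0,-0.005,0.005,-0.004,-0.001,0.006,255],[0,-0.005,0.005,-0.004,-0.001,0.006,255],[0,-0.005,0.005,-0.004,-0.001,0.006,255],[0,-0.005,0.005,-0.004,-0.001,0.006,255],[0,-0.005,0.005,-0.004,-0.001,0.006,255]],
  ],
  squeeze=100,
)

```text
t: 2.87
eef_pos: [0.4783, 0.2027, 0.0267]
ee_rot: [3.141, -0.0, 1.819]
force: [-0.0, -0.6, 3.4]
gripper_width: 0.0225
grip_force: 98.4
```

Call:
drive_tool(
  plan=[
    [[0,0,0,0,0,0,255],[0,0,0,0,0,0,255],[0,0,0,0,0,-0.01,255],[0,0,0,0,0,-0.03,255],[0,0,0,0,0,-0.06,255],[0,0,0,0,0,-0.07,255],[0,0,0,0,0,-0.07,255],[0,0,0,0,0,-0.07,255]],
  ],
  squeeze=100,
)

```text
t: 3.53
eef_pos: [0.4782, 0.203, 0.0965]
ee_rot: [3.141, -0.0, 1.819]
force: [-0.6, -0.0, -1.9]
gripper_width: 0.0224
grip_force: 98.1
```

Run:
```python
from h import *
for n in("side","top"):
    s=state(); im=read_camera(n); cv2.imwrite(f"pics/{n}2.png",im)
    print(n,s["eef_pos"],s["ee_rot"],s["force"],s["gripper_width"])
a=cv2.imread("pics/side2.png")[110:230,130:290]; b=cv2.imread("pics/top2.png")[200:290,150:270]
cv2.imwrite("pics/st2.png",np.hstack([cv2.resize(a,(480,360)),cv2.resize(b,(320,240)).copy() if 0 else cv2.copyMakeBorder(cv2.resize(b,(320,240)),0,120,0,0,0)]))
```

```text
side [0.47817919 0.20298826 0.0965399 ] [ 3.14067193e+00 -2.85908411e-04  1.81923490e+00] [-0.61705845 -0.01874748 -1.87350228] 0.022437240457915203
top [0.47757969 0.20272752 0.09577111] [-3.14069982e+00 -4.30740213e-05  1.81911495e+00] [-0.90593129 -0.77412263 -1.88134292] 0.0223998441958432
```

View pics/st2.png

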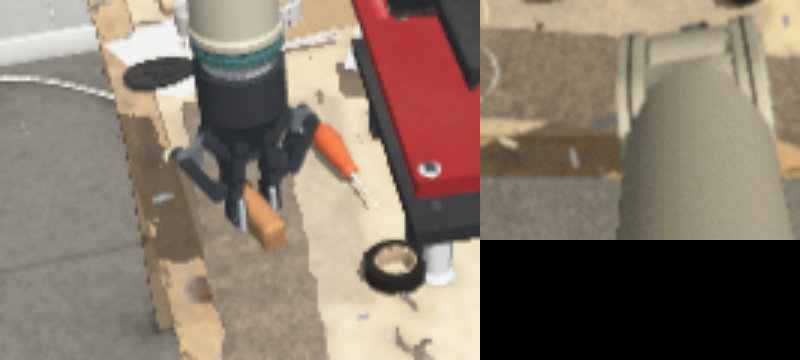

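```bash
python3 -c "
from h import *
rel([.5123,-.2594,.1],1.571)"
```

```text
pose [0.4773 0.2025 0.0953] [-3.1396e+00  2.0000e-04  1.8190e+00] -> turn [-0.0019  0.0004  0.248 ] shift [-0.4564 -0.0795 -0.0045] dist 0.463
```

Call:
drive_tool(
  plan=[
    [[0,0,0.02,-0.025,-0.004,0,255],[0,0,0.04,-0.058,-0.01,0,255],[0,0,0.06,-0.091,-0.016,0,255],[0,0,0.08,-0.124,-0.022,0,255],[0,0,0.1,-0.157,-0.027,0,255],[0,0,0.12,-0.19,-0.033,0,255],[0,0,0.14,-0.223,-0.039,0,255],[0,0,0.16,-0.256,-0.045,0,255]],
  ],
)

```text
t: 4.3
eef_pos: [0.4963, -0.058, 0.0949]
ee_rot: [-3.139, -0.001, 1.658]
force: [0.3, -0.2, -2.0]
gripper_width: 0.0221
grip_force: 98.0
```

```bash
python3 -c "
from h import *
rel([.5123,-.2594,.1],1.571)"
```

```text
pose [ 0.4963 -0.058   0.0949] [-3.1389e+00 -6.0000e-04  1.6578e+00] -> turn [-0.0027 -0.0005  0.0868] shift [-0.202  -0.0016 -0.0052] dist 0.202
```

Call:
drive_tool(
  plan=[
    [[0,0,0.02,-0.033,0,0,255],[0,0,0.04,-0.066,0,0,255],[0,0,0.06,-0.1,-0.001,0,255],[0,0,0.08,-0.133,-0.001,0,255],[0,0,0.087,-0.166,-0.001,0,255],[0,0,0.087,-0.19,-0.002,0,255],[0,0,0.087,-0.202,-0.002,0,255],[0,0,0.087,-0.202,-0.002,0,255]],
  ],
)

```text
t: 4.97
eef_pos: [0.512, -0.2614, 0.0951]
ee_rot: [-3.14, 0.001, 1.567]
force: [0.2, -0.3, -1.4]
gripper_width: 0.0228
grip_force: 98.0
```

Run:
```python
from h import *
ims=[]
for n in("side","top"):
    s=state(); im=read_camera(n); cv2.imwrite(f"pics/{n}3.png",im); c=cam(n)
    print(n,s["eef_pos"].round(4),s["ee_rot"].round(4)); p=s["eef_pos"]+[0,.115,-.0267]; print(proj(c,p))
rel([.5123,-.2594,.1],1.571)
a=cv2.imread("pics/side3.png")[220:345,200:330]; b=cv2.imread("pics/top3.png")[180:280,310:430]
cv2.imwrite("pics/st3.png",np.hstack([cv2.resize(a,(416,400),interpolation=2),cv2.copyMakeBorder(cv2.resize(b,(384,320),interpolation=2),0,80,0,0,0)]))
```

```text
side [ 0.512  -0.2614  0.0951] [-3.1403e+00  1.5000e-03  1.5669e+00]
[266.33968475 282.71782255]
top [ 0.5122 -0.2582  0.0951] [-3.1396e+00 -1.1000e-03  1.5697e+00]
[366.91032898 222.12960876]
pose [ 0.5124 -0.2562  0.0952] [-3.1394e+00 -2.6000e-03  1.5722e+00] -> turn [-0.0022 -0.0026  0.0012] shift [-0.0032 -0.0002 -0.0049] dist 0.006
```

View pics/st3.png

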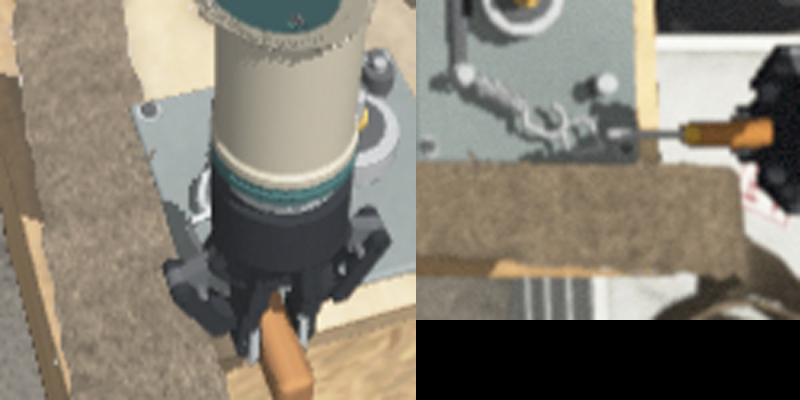

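Run:
```python
from h import *
c=cam("top"); im=cv2.imread("pics/top3.png")
print(onz(c,370.6,221.25,.094), proj(c,[.5123,-.1414-.004,.094]))
g=im[216:228,360:396]; print(g.sum(2)//3)
c=cam("wrist"); s=state(); print(proj(c,s["eef_pos"]+[0,.115,-.027]),proj(c,s["eef_pos"]+[0,.115,.004]), s["eef_pos"])
```

```text
[ 0.51355353 -0.14433171  0.094     ] [371.03091146 221.73395566]
[[169 171 175 163 137 124 118  89  80  81  78  82  75  82  79  81  77  78
  108 181 213 216 217 218 220 221 231 231 233 233 234 235 237 236 235 232]
 [181 171 173 180 173 156 126  87  78  78  82  82  79  79  81  81  81  82
  100 162 213 217 218 220 220 224 230 232 229 231 233 234 232 230 227 200]
 [168 155 155 174 175 180 121  83  75  74  77  77  83  76  84  79  79  75
   84 143 208 216 218 217 218 222 230 230 231 232 233 229 199 192 181 129]
 [135 151 150 148 165 192 129  76  78  75  86  94  96  97 101  93  92  84
   89 129 189 205 206 208 200 208 225 227 228 226 231 217 144 107 110  87]
 [109 148 158 143 143 179 132  84  75  94 128 147 154 151 141 134 125 103
   93 113 149 162 163 158 160 169 185 190 190 191 193 181 117  76  85  88]
 [ 97 144 151 132 114 135 119  86  76 102 156 184 191 182 160 148 133 111
  103 108 113 115 117 118 118 117 122 126 125 127 125 125 100  93  93  89]
 [101 125 122 103  91  98 103  84  80  97 142 169 171 164 130 117 110 105
  100 100 107 105 103 109 101 106 115 112 114 118 114 110  98  92  89  93]
 [102  89  87  82  75  82  96  95  82  84 102 117 113 113 102  96  95  94
   92  97 106 106 107 109 109 127 170 178 175 179 178 171 124  85  87  80]
 [100  79  81  80  80  82  92 106  91  81  78  83  83  92  83  79  78  87
   91  95 107 112 114 114 112 150 215 227 224 227 228 223 179 118 100  83]
 [ 97  82  81  81  82  88  94 106 102  87  81  82  85  80  66  63  66  72
   91  94 111 115 120 116 117 148 223 233 230 229 231 232 220 188 164 120]
 [ 91  88  90  95  96  96 100 102  99  85  78  81  88  82  59  55  54  67
   92  97 106 114 115 115 113 148 218 231 230 228 229 230 231 227 218 188]
 [ 94  95 102  96  93  96  93  90  89  80  80  83  85  88  75  56  62  76
   89  93 106 113 115 117 111 131 187 223 230 228 230 230 230 231 229 228]]
[251.05218052 -23.23659153] [250.64091346 -59.97060611] [ 0.51243709 -0.25615062  0.09515292]
```

Call:
drive_tool(
  plan=[
    [[0,0,0,-0.02,0.01,0,255],[0,0,0,-0.04,0.02,0,255],[0,0,0,-0.055,0.03,0,255],[0,0,0,-0.06,0.03,0,255],[0,0,0,-0.06,0.03,0,255],[0,0,0,-0.06,0.03,0,255],[0,0,0,-0.06,0.03,0,255],[0,0,0,-0.06,0.03,0,255]],
  ],
)

```text
t: 5.73
eef_pos: [0.5428, -0.3158, 0.0961]
ee_rot: [-3.141, -0.002, 1.573]
force: [0.2, 0.2, -0.6]
gripper_width: 0.0223
grip_force: 98.2
```

Run:
```python
from h import *
s=state(); im=read_camera("wrist"); cv2.imwrite("pics/w4.png",im); c=cam("wrist",s)
print(s["eef_pos"].round(4),s["ee_rot"].round(4),[proj(c,p).round(1) for p in([.5123,-.1444,.026],[.567,-.0395,.04],[.5574,-.1626,.038])])
```

```text
[ 0.5428 -0.3158  0.0961] [-3.1406e+00 -1.8000e-03  1.5735e+00] [array([ 188.5, -123.7]), array([ 320.5, -508.8]), array([283.2, -92.7])]
```

View pics/w4.png

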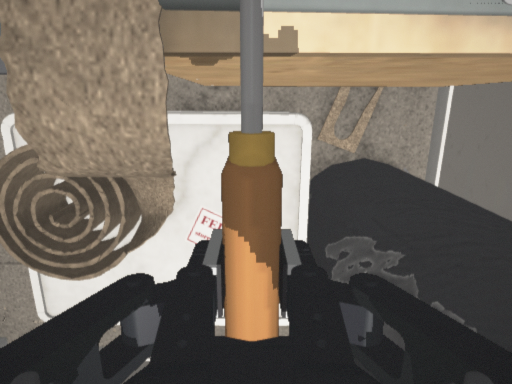

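The wrist picture shows the handle straight in the jaws, with the rod at u≈251. The eye lies past the top edge of the picture, so I go forward and up instead.

Call:
drive_tool(
  plan=[
    [[0,0,0,0.0,0,-0.03,255],[0,0,0,0.02,0.005,-0.06,255],[0,0,0,0.05,0.01,-0.08,255],[0,0,0,0.085,0.01,-0.08,255],[0,0,0,0.12,0.01,-0.08,255],[0,0,0,0.15,0.01,-0.08,255],[0,0,0,0.15,0.01,-0.08,255],[0,0,0,0.15,0.01,-0.08,255]],
  ],
)

```text
t: 6.45
eef_pos: [0.5531, -0.1644, 0.1764]
ee_rot: [-3.141, -0.002, 1.577]
force: [-0.4, -0.8, -0.4]
gripper_width: 0.0222
grip_force: 98.2
```

Run:
```python
from h import *
s=state(); im=read_camera("wrist"); s2=state(); cv2.imwrite("pics/w5.png",im); c=cam("wrist",s)
print(s["eef_pos"].round(4),s2["eef_pos"].round(4),s["ee_rot"].round(4),[proj(c,p).round(1) for p in([.5123,-.1444,.026],[.567,-.0395,.04],[.5574,-.1626,.038])])
cv2.imwrite("pics/w5c.png",cv2.resize(im[0:260,100:446],(798,600),interpolation=2))
```

```text
[ 0.5531 -0.1644  0.1764] [ 0.553  -0.1669  0.1765] [-3.1414e+00 -1.7000e-03  1.5771e+00] [array([202.9, 158.2]), array([271.5,  16.9]), array([256.4, 182.9])]
```

View pics/w5c.png

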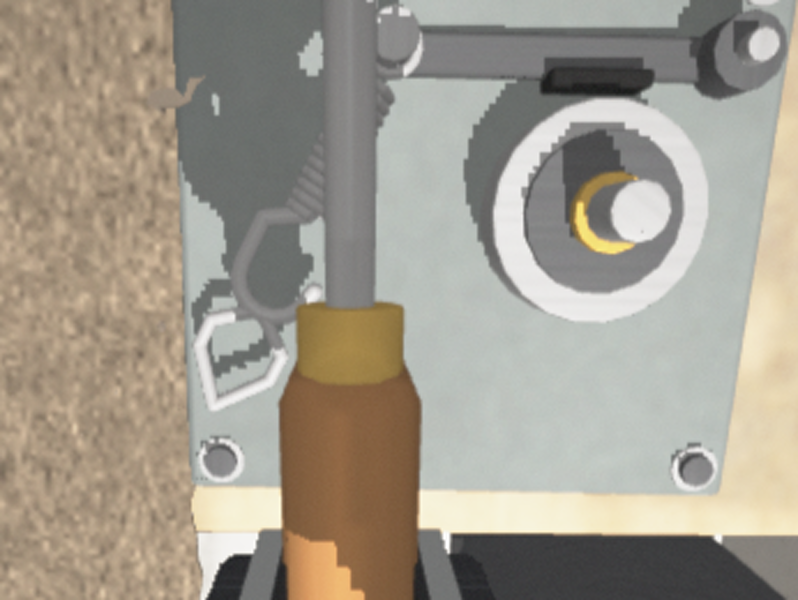

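The wrist crop shows the eye's centre at about (238,352), its V apex at (212,405) and the pivot at (398,35). That puts the eye at about (0.513,-0.1405), 114 mm from the pivot, as it must be.

```bash
python3 -c "
from h import *
c=cam('wrist'); s=state(); k=.4336
s['eef_pos']=np.array([.5531,-.1644,.1764]); s['ee_rot']=np.array([-3.1414,-.0017,1.5771]); c=cam('wrist',s)
for q in [(238,352),(212,408),(245,312)]: print(onz(c,100+q[0]*k,q[1]*k,.026).round(4))
print(onz(c,100+398*k,35*k,.04))
rel([.513,-.2545,.097],1.571)"
```

```text
[ 0.5127 -0.1397  0.026 ]
[ 0.5024 -0.1606  0.026 ]
[ 0.5157 -0.1252  0.026 ]
[ 0.56768485 -0.03832856  0.04      ]
pose [ 0.553  -0.1669  0.1765] [3.1415e+00 1.0000e-04 1.5739e+00] -> turn [0.0001 0.0001 0.0029] shift [-0.0875 -0.0403  0.0795] dist 0.125
```

Call:
drive_tool(
  plan=[
    [[0,0,0.003,-0.03,-0.014,0.01,255],[0,0,0.003,-0.06,-0.028,0.03,255],[0,0,0.003,-0.08,-0.038,0.05,255],[0,0,0.003,-0.087,-0.04,0.07,255],[0,0,0.003,-0.087,-0.04,0.079,255],[0,0,0.003,-0.087,-0.04,0.079,255],[0,0,0.003,-0.087,-0.04,0.079,255],[0,0,0.003,-0.087,-0.04,0.079,255]],
  ],
)

```text
t: 7.17
eef_pos: [0.5144, -0.2542, 0.0981]
ee_rot: [3.14, 0.0, 1.57]
force: [-0.1, 0.6, -1.6]
gripper_width: 0.0223
grip_force: 98.2
```

Call:
drive_tool(
  plan=[
    [[0,0,0,0,0,0,255],[0,0,0,0,0,0,255],[0,0,0,0,0,0,255],[0,0,0,0,0,0,255],[0,0,0,0,0,0,255],[0,0,0,0,0,0,255],[0,0,0,0,0,0,255],[0,0,0,0,0,0,255]],
  ],
)

```text
t: 7.83
eef_pos: [0.5131, -0.2549, 0.0973]
ee_rot: [-3.141, -0.0, 1.569]
force: [-0.2, -0.0, -1.5]
gripper_width: 0.0224
grip_force: 98.2
```

Run:
```python
from h import *
s=state(); im=read_camera("top"); cv2.imwrite("pics/top6.png",im)
rel([.513,-.2545,.042],1.571,s); rel([.513,-.2545,.042],1.571)
c=cam("top"); print(proj(c,[.513,-.1405+.004,.097]))
g=im[214:228,356:386]; print(g.sum(2)//3)
```

```text
pose [ 0.5131 -0.2549  0.0973] [-3.1415 -0.      1.5687] -> turn [-0.0001 -0.     -0.0023] shift [ 0.0004 -0.      0.0553] dist 0.055
pose [ 0.513  -0.255   0.0972] [-3.1415 -0.      1.5686] -> turn [-0.0001 -0.     -0.0024] shift [ 0.0005 -0.      0.0552] dist 0.055
[367.98717138 221.42782436]
[[175 161 156 160 160 159 150 109  76  80  83  80  80  84  78  73  78  74
   83  92 103 118 137 183 213 220 216 217 215 218]
 [185 159 152 160 158 161 154 128  93  79  80  81  82  80  80  81  78  81
   78  80  80  94 113 179 210 216 217 217 217 221]
 [197 164 149 164 172 171 170 156 112  82  84  81  81  78  77  80  77  80
   75  81  75  78 110 178 213 217 219 219 219 225]
 [199 179 160 177 183 169 179 176 143 105  82  82  80  78  77  80  75  78
   83  78  79  80 113 183 216 218 219 221 221 225]
 [196 192 167 164 171 154 159 171 165 147  98  78  86  88  88  87  85  87
   88  84  82  83 113 180 209 217 216 216 215 221]
 [200 175 131 115 133 149 149 147 156 179 117  77  92 116 135 130 123 127
  125 117 111 108 122 157 181 190 192 192 192 192]
 [192 157 123  94 109 149 157 145 136 165 109  74  98 
[... 246 characters left out ...]
 94 127 152 163 153 129
  116 101  93  97  95  99 103 102 104 104 105 127]
 [189 177 156 141 102  89  79  79  78  80  91  96  85  89 102 111 109  96
   93  90  86  91  86  91 104 108 108 109 109 144]
 [164 159 139 126  87  82  78  79  82  83  94 102  91  78  78  85  87  90
   84  78  83  85  88  94 107 115 116 116 114 153]
 [132 132 103  98  84  84  83  80  87  86  96 106 100  83  77  81  86  84
   65  61  65  74  92  99 111 115 118 114 117 153]
 [101 101  98  93  87  92  88  91  98 100 101 101  99  82  77  82  84  78
   58  56  52  66  88  98 107 114 116 113 117 148]
 [ 82  91  96 101  98  96  99  97  98  95  99  93  82  80  77  83  87  86
   69  65  63  72  89  97 106 112 113 115 110 133]]
```

Call:
drive_tool(
  plan=[
    [[0,0,0,0,0,0.01,255],[0,0,0,0,0,0.02,255],[0,0,0,0,0,0.03,255],[0,0,0,0,0,0.04,255],[0,0,0,0,0,0.05,255],[0,0,0,0,0,0.055,255],[0,0,0,0,0,0.055,255],[0,0,0,0,0,0.055,255]],
  ],
  squeeze=120,
)

```text
t: 8.55
eef_pos: [0.5129, -0.2549, 0.0418]
ee_rot: [-3.141, -0.0, 1.569]
force: [0.5, -0.0, -0.9]
gripper_width: 0.0219
grip_force: 120.4
```

Call:
drive_tool(
  plan=[
    [[0,0,0,-0.008,-0.004,0,255],[0,0,0,-0.018,-0.009,0,255],[0,0,0,-0.028,-0.014,0,255],[0,0,0,-0.038,-0.018,0,255],[0,0,0,-0.048,-0.023,0,255],[0,0,0,-0.058,-0.028,0,255],[0,0,0,-0.067,-0.032,0,255],[0,0,0,-0.067,-0.032,0,255]],
  ],
)

```text
t: 9.22
eef_pos: [0.4804, -0.3224, 0.0424]
ee_rot: [3.141, -0.002, 1.565]
force: [5.2, 7.9, -1.5]
gripper_width: 0.0219
grip_force: 120.9
```

Run:
```python
from h import *
s=state(); im=read_camera("top"); cv2.imwrite("pics/top7.png",im); print(s["eef_pos"].round(4),s["ee_rot"].round(4),s["force"].round(2),s["torque"].round(2))
a=cv2.imread("pics/top7.png")[185:265,305:405]; cv2.imwrite("pics/top7c.png",cv2.resize(a,None,fx=7,fy=7,interpolation=2))
```

```text
[ 0.4804 -0.3224  0.0424] [ 3.1409e+00 -2.3000e-03  1.5649e+00] [ 5.19  7.89 -1.52] [ 1.76 -0.95 -0.47]
```

View pics/top7c.png

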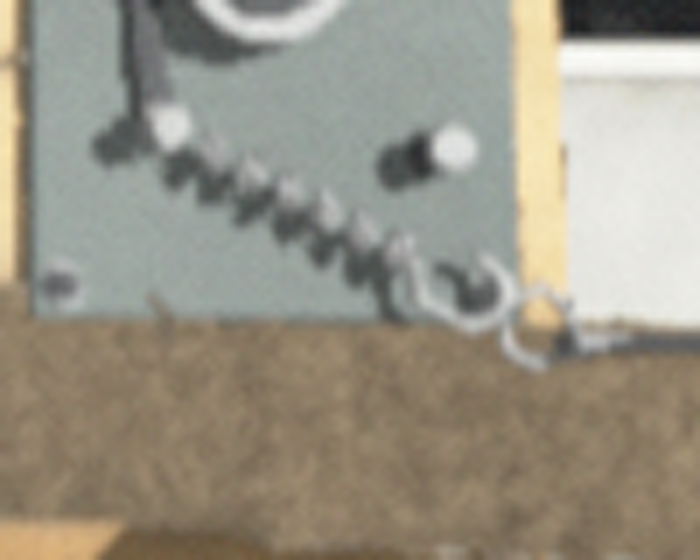

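The crop shows the pin in the eye's V at (565,340). The spring is stretched beyond the post, which stands at (453,148), and the pivot has moved to (172,126). Wrist force is 9.5 N. Now the swing about the pivot.

Call:
drive_tool(
  plan=[
    [[0,0,0,-0.0045,0.008,0,255],[0,0,0,-0.009,0.018,0,255],[0,0,0,-0.013,0.03,0,255],[0,0,0,-0.017,0.043,0,255],[0,0,0,-0.02,0.056,0,255],[0,0,0,-0.021,0.066,0,255],[0,0,0,-0.0215,0.0715,0,255],[0,0,0,-0.0215,0.0715,0,255]],
  ],
)

```text
t: 9.93
eef_pos: [0.5515, -0.3351, 0.0402]
ee_rot: [-3.135, -0.014, 1.573]
force: [0.7, 16.2, -1.0]
gripper_width: 0.0217
grip_force: 120.8
```

Run:
```python
from h import *
s=state(); im=read_camera("top"); cv2.imwrite("pics/top8.png",im); print(s["eef_pos"].round(4),s["ee_rot"].round(4),s["force"].round(2),s["torque"].round(2))
h=im[195:225,320:400]
for r in h[::1,42:80].sum(2)//3: print(*r)
```

```text
[ 0.5515 -0.3351  0.0402] [-3.1351 -0.0141  1.5732] [ 0.74 16.17 -1.05] [3.23 0.24 0.11]
159 161 154 155 159 159 159 159 159 162 162 160 159 165 164 169 190 212 214 213 215 212 218 227 227 227 227 229 228 227 227 227 228 225 225 225 226 225
158 161 159 156 157 160 160 157 159 161 161 159 160 167 166 172 193 211 214 214 212 211 212 210 205 204 206 209 206 206 207 204 201 200 197 198 200 200
157 160 158 157 157 159 157 159 160 160 164 163 162 166 164 169 191 212 216 216 212 212 212 213 214 211 215 215 213 215 216 213 212 206 205 203 203 205
156 161 159 161 159 161 156 163 163 161 164 161 161 163 163 166 190 214 219 215 215 215 216 220 218 218 219 221 219 219 221 220 215 213 211 212 214 211
157 160 159 161 159 158 157 158 160 160 162 162 164 162 160 167 187 215 219 218 218 217 221 223 223 222 225 222 224 223 223 221 218 216 216 217 218 220
155 159 160 161 162 163 160 158 162 164 161 163 165 161 158 164 185 214 219 216 218 219 221 225 226 227 224 223 224 222 220 218 219 218 220 218 219 220
159 158 154 157 162 154 159 163 161 158 155 169 171 166 165 164 184 220 218 215 216 219 223 226 225
[... 2664 characters left out ...]
32 231 231 231 231 230 229 228
82 78 75 79 80 77 74 78 77 82 77 81 79 76 80 78 80 96 111 115 118 117 114 149 219 230 228 227 229 230 230 230 231 231 230 232 229 229
81 84 78 79 77 80 79 80 78 77 80 76 79 79 76 77 77 93 110 115 116 111 112 149 221 230 228 229 229 230 230 230 232 230 229 229 229 228
76 78 78 81 80 77 81 80 78 78 78 79 81 83 81 81 83 89 109 115 111 115 113 149 215 229 227 229 230 228 230 231 231 230 231 228 229 229
81 84 77 79 83 78 79 76 79 79 84 87 94 89 81 86 85 94 108 115 111 114 114 150 222 229 228 227 229 229 231 229 229 229 229 229 230 231
82 82 79 78 80 77 81 79 82 76 87 84 81 75 76 82 85 93 109 114 115 115 112 152 221 228 228 228 226 229 227 231 228 230 229 229 230 230
```

Call:
drive_tool(
  plan=[
    [[0,0,0,0,0,0,255],[0,0,0,0,0,0,255],[0,0,0,0,0,0,255],[0,0,0,0,0,0,255],[0,0,0,0,0,0,255],[0,0,0,0,0,0,255],[0,0,0,0,0,0,255],[0,0,0,0,0,0,255]],
  ],
)

```text
t: 10.65
eef_pos: [0.5501, -0.3354, 0.0404]
ee_rot: [-3.134, -0.014, 1.572]
force: [-1.1, 15.3, -0.7]
gripper_width: 0.0219
grip_force: 120.8
```

Run:
```python
from h import *
s=state(); im=read_camera("top"); cv2.imwrite("pics/top9.png",im); print(s["eef_pos"].round(4),s["ee_rot"].round(4),s["force"].round(2),s["torque"].round(2))
for r in im[198:214,362:392].sum(2)//3: print(*r)
```

```text
[ 0.5501 -0.3354  0.0404] [-3.1341 -0.0141  1.5719] [-1.09 15.25 -0.74] [3.3  0.17 0.06]
158 159 157 160 160 161 160 160 160 160 163 162 160 165 163 167 185 216 217 215 215 216 217 220 220 220 222 221 220 219
158 161 159 163 160 163 157 157 159 166 160 163 162 161 162 165 188 217 218 218 216 216 221 223 224 224 222 224 223 218
158 161 158 162 159 164 157 158 162 160 159 162 158 159 162 161 183 214 220 217 218 219 221 226 226 226 225 222 223 224
159 158 157 160 158 156 155 161 158 161 151 161 166 167 163 163 184 216 218 219 216 218 220 230 227 227 224 223 222 223
157 158 155 156 153 154 160 173 173 163 149 170 187 186 174 170 185 217 219 213 210 210 216 226 228 224 225 222 220 222
158 152 138 127 139 161 187 201 200 184 156 157 182 189 185 191 198 215 214 201 200 199 205 221 215 205 219 223 225 224
168 165 113 95 129 183 211 223 222 210 174 146 156 158 166 190 209 212 201 195 206 202 203 213 193 178 195 217 224 228
183 174 111 79 126 205 222 222 224 222 197 160 144 122 118 159 201 203 190 201 212 211 206 195 188 173 174 203 224 228
168 173 125 100 129 204 221 223 225 225 202 151 121 9
[... 181 characters left out ...]
6
115 141 139 111 108 142 177 197 203 186 138 88 90 125 148 137 164 201 196 198 216 220 212 185 217 182 103 89 118 171
104 106 104 90 104 119 139 168 174 158 108 75 90 141 154 140 147 183 167 168 207 218 212 198 213 158 103 83 98 142
85 85 91 90 109 138 149 159 160 153 113 99 109 145 155 123 122 158 178 166 179 197 207 199 218 187 152 105 93 136
90 111 117 114 122 153 179 181 182 178 171 160 160 176 171 130 115 136 171 173 140 145 169 178 209 182 165 130 131 179
91 112 122 113 107 139 165 176 173 179 186 186 182 190 172 141 130 116 132 155 124 108 124 136 169 146 145 176 192 224
99 97 99 97 95 108 113 120 129 126 139 143 149 150 133 144 141 113 111 123 105 105 103 109 144 170 194 224 229 230
```

The hook is aligned beyond the post. The extra force is most likely the spring's end loop bearing on the post from behind, because I pulled a few mm too far. Now I let it back.

Call:
drive_tool(
  plan=[
    [[0,0,0,0.006,0.001,0,255],[0,0,0,0.011,0.002,0,255],[0,0,0,0.016,0.003,0,255],[0,0,0,0.02,0.003,0,255],[0,0,0,0.024,0.003,0,255],[0,0,0,0.028,0.003,0,255],[0,0,0,0.028,0.003,0,255],[0,0,0,0.028,0.003,0,255]],
  ],
)

```text
t: 11.37
eef_pos: [0.5547, -0.3148, 0.042]
ee_rot: [-3.14, -0.002, 1.569]
force: [0.5, 5.7, -2.1]
gripper_width: 0.0222
grip_force: 120.8
```

Run:
```python
from h import *
s=state(); im=read_camera("top"); cv2.imwrite("pics/top10.png",im); print(s["eef_pos"].round(4),s["ee_rot"].round(4),s["force"].round(2),s["torque"].round(2))
for r in im[198:214,358:392].sum(2)//3: print(*r)
```

```text
[ 0.5547 -0.3148  0.042 ] [-3.1401e+00 -2.2000e-03  1.5688e+00] [ 0.47  5.72 -2.07] [ 1.19 -0.05 -0.04]
161 159 158 156 157 162 159 162 159 161 157 161 163 161 161 164 160 161 166 167 190 215 218 216 216 218 217 221 219 222 222 223 220 222
157 159 156 160 158 161 161 158 161 163 160 160 159 165 163 160 161 159 162 169 187 216 219 216 218 217 219 223 223 225 224 224 224 222
157 157 158 159 157 159 156 152 172 172 168 165 165 163 161 163 158 161 167 165 179 207 218 219 219 220 222 226 227 226 227 223 223 223
155 159 158 155 152 154 147 144 171 179 180 186 176 161 157 160 157 173 180 181 190 203 217 219 218 220 222 229 227 226 226 224 223 223
159 155 141 130 127 128 130 137 153 155 179 202 198 163 141 153 168 178 181 180 182 196 216 217 218 219 224 229 226 227 224 225 222 222
172 153 129 102 92 87 98 120 128 146 179 207 219 190 151 169 172 154 150 155 160 179 193 208 216 221 222 230 228 227 225 222 224 225
195 162 141 116 85 74 67 82 118 175 211 221 224 218 191 187 147 111 126 152 176 192 182 182 206 219 223 227 227 224 224 223 226 223
201 172 135 117 87 63 56 66 130 206 220 222 226 226
[... 408 characters left out ...]
88 82 121 170 147 95 89 112 131 141 184 197 190 185 184 187
129 142 192 184 166 157 133 114 102 105 122 154 167 150 140 184 185 127 80 79 106 160 149 105 97 107 112 137 216 230 225 227 228 226
135 116 153 186 187 185 173 161 151 144 110 116 143 143 111 153 187 146 97 82 92 122 120 106 101 114 111 143 224 233 232 231 231 231
116 95 112 138 147 151 152 159 168 153 113 104 130 122 91 112 151 132 102 95 92 103 109 108 116 114 114 144 222 233 231 231 230 231
96 88 95 99 90 95 103 134 141 129 93 90 111 100 78 85 99 108 94 95 96 103 110 120 116 115 113 142 223 232 231 231 230 232
121 123 120 118 91 81 90 115 126 114 91 77 84 77 79 76 75 81 82 86 90 96 116 124 118 120 119 146 224 232 232 233 233 231
```

Call:
drive_tool(
  plan=[
    [[0,0,0,0.003,0,0,255],[0,0,0,0.006,0.0005,0,255],[0,0,0,0.009,0.001,0,255],[0,0,0,0.012,0.001,0,255],[0,0,0,0.012,0.001,0,255],[0,0,0,0.012,0.001,0,255],[0,0,0,0.012,0.001,0,255],[0,0,0,0.012,0.001,0,255]],
  ],
)

```text
t: 12.08
eef_pos: [0.5565, -0.3039, 0.0424]
ee_rot: [3.141, 0.001, 1.569]
force: [-0.0, 1.0, -2.0]
gripper_width: 0.022
grip_force: 120.8
```

Run:
```python
from h import *
s=state(); im=read_camera("top"); cv2.imwrite("pics/top11.png",im); print(s["eef_pos"].round(4),s["ee_rot"].round(4),s["force"].round(2),s["torque"].round(2))
for r in im[198:214,358:392].sum(2)//3: print(*r)
```

```text
[ 0.5565 -0.3039  0.0424] [3.1415e+00 5.0000e-04 1.5686e+00] [-0.05  0.96 -1.99] [-0.03 -0.07  0.03]
158 161 158 159 161 160 161 158 159 159 162 158 161 163 164 166 161 165 166 170 190 215 216 217 215 215 215 222 220 222 224 224 221 221
158 160 160 159 160 159 161 161 164 163 160 159 161 164 165 160 165 159 163 167 190 218 219 216 216 220 218 222 222 223 227 225 223 223
158 161 158 159 159 162 157 159 178 176 171 167 164 162 163 160 155 160 162 168 187 215 219 218 219 218 224 225 226 226 228 225 225 223
157 155 155 151 156 156 151 150 177 185 186 191 174 161 154 151 158 180 182 183 196 218 218 219 218 221 221 227 228 228 226 224 224 223
158 154 138 132 130 128 133 135 150 160 185 205 199 168 140 154 173 187 180 178 184 204 217 219 218 221 223 230 230 228 226 224 223 224
165 155 130 103 90 91 90 113 125 148 185 210 219 189 154 167 169 155 159 156 155 171 199 217 216 218 222 226 225 224 223 219 219 220
176 166 142 119 88 73 63 75 116 178 212 224 224 218 188 170 133 112 143 151 145 161 185 213 213 212 211 196 188 182 177 180 179 181
190 176 142 115 89 63 55 67 126 205 224 222 224 224 21
[... 369 characters left out ...]
192 205 211 193 163 105 86 80 78 82 107 118 115 97 95 105 139 217 227 227 226 227 227
127 146 183 168 157 144 101 76 72 100 145 178 194 170 155 161 114 77 79 77 89 108 109 105 104 106 106 144 224 234 231 230 231 232
120 115 163 176 179 172 120 96 97 126 163 173 165 123 104 115 109 89 80 81 88 102 112 110 112 111 110 145 224 233 231 231 232 231
96 89 118 139 144 138 104 95 105 126 141 127 107 87 78 92 98 95 93 96 95 103 110 113 120 119 113 143 223 233 230 233 232 231
80 78 81 91 89 92 85 86 93 97 95 90 77 77 75 82 90 98 93 92 99 109 115 117 117 118 109 148 222 235 232 232 232 233
80 82 79 80 73 78 79 81 82 80 79 77 78 81 76 83 79 79 84 89 89 107 115 118 122 118 115 146 222 234 231 232 232 232
```

Call:
drive_tool(
  plan=[
    [[0,0,0,0.001,0,-0.003,255],[0,0,0,0.001,0,-0.008,255],[0,0,0,0.001,0,-0.014,255],[0,0,0,0.001,0,-0.02,255],[0,0,0,0.001,0,-0.03,255],[0,0,0,0.001,0,-0.045,255],[0,0,0,0.001,0,-0.065,255],[0,0,0,0.001,0,-0.065,255]],
  ],
)

```text
t: 12.8
eef_pos: [0.5588, -0.304, 0.1117]
ee_rot: [3.135, 0.004, 1.569]
force: [0.9, -0.3, -0.7]
gripper_width: 0.022
grip_force: 120.9
```

Run:
```python
from h import *
s=state(); print(s["force"].round(2))
rel([.44,.02,.12],1.571)
```

```text
[ 0.93 -0.29 -0.67]
pose [ 0.5588 -0.304   0.1117] [3.1352 0.0035 1.5686] -> turn [ 0.0064  0.0035 -0.0023] shift [ 0.3237 -0.1195 -0.0102] dist 0.345
```

Call:
drive_tool(
  plan=[
    [[0,0,0,0,-0.03,-0.005,255],[0,0,0,0.01,-0.06,-0.01,255],[0,0,0,0.03,-0.09,-0.01,255],[0,0,0,0.06,-0.104,-0.01,255],[0,0,0,0.095,-0.104,-0.01,255],[0,0,0,0.13,-0.104,-0.01,255],[0,0,0,0.165,-0.104,-0.01,255],[0,0,0,0.2,-0.104,-0.01,255]],
  ],
)

```text
t: 13.47
eef_pos: [0.4529, -0.101, 0.1176]
ee_rot: [3.141, 0.0, 1.568]
force: [2.0, 0.8, -2.2]
gripper_width: 0.0217
grip_force: 120.8
```

Call:
drive_tool(
  plan=[
    [[0,0,0,0.035,0,0,255],[0,0,0,0.07,0,0,255],[0,0,0,0.105,0,0,255],[0,0,0,0.14,0,0,255],[0,0,0,0.175,0,0,255],[0,0,0,0.205,0,0,255],[0,0,0,0.222,0,0,255],[0,0,0,0.222,0,0,255]],
  ],
)

```text
t: 14.13
eef_pos: [0.4533, 0.1251, 0.1173]
ee_rot: [3.141, -0.003, 1.577]
force: [-0.7, 0.3, -1.8]
gripper_width: 0.0218
grip_force: 120.8
```

Call:
drive_tool(
  plan=[
    [[0,0,0,0,0,0,255],[0,0,0,0,0,0.01,255],[0,0,0,0,0,0.025,255],[0,0,0,0,0,0.04,255],[0,0,0,0,0,0.055,255],[0,0,0,0,0,0.065,255],[0,0,0,0,0,0.065,255],[0,0,0,0,0,0.065,255]],
  ],
)

```text
t: 14.8
eef_pos: [0.4533, 0.1185, 0.0522]
ee_rot: [-3.141, 0.001, 1.567]
force: [-0.7, 0.6, -1.7]
gripper_width: 0.0215
grip_force: 120.8
```

Run:
```python
from h import *
s=state(); print(s["force"].round(2),s["t"]); rel([.455,.12,.0275],1.571,s)
im=read_camera("top"); cv2.imwrite("pics/top12.png",im)
for r in im[198:214,358:382].sum(2)//3: print(*r)
```

```text
[-0.69  0.59 -1.7 ] 14.8
pose [0.4533 0.1185 0.0522] [-3.1407e+00  6.0000e-04  1.5669e+00] -> turn [-0.0009  0.0006 -0.0041] shift [0.0015 0.0017 0.0246] dist 0.025
158 156 159 158 159 162 163 162 160 160 159 159 165 163 161 162 161 163 165 170 191 215 216 218
159 156 157 156 160 161 162 158 162 163 162 163 161 165 164 161 160 163 163 162 191 216 219 218
156 155 163 160 157 159 157 160 180 176 168 167 161 162 159 159 154 159 161 167 187 215 219 216
158 154 153 152 156 156 153 147 174 178 190 188 175 159 158 151 159 177 179 181 196 218 218 217
159 152 137 130 128 127 127 135 150 159 183 204 198 163 143 151 172 184 182 176 184 201 214 217
165 153 132 104 93 92 90 111 125 145 182 212 219 188 154 168 167 156 155 157 160 175 196 215
179 167 142 117 85 71 65 80 115 176 209 222 223 218 187 169 128 114 146 158 175 185 178 193
191 175 137 116 87 65 57 64 125 203 222 222 224 225 210 166 113 98 130 156 188 210 195 183
181 189 132 89 77 55 55 69 130 206 221 221 224 224 217 172 129 120 111 134 175 217 218 205
162 191 144 92 73 59 61 64 109 185 213 217 219 222 209 174 154 146 127 112 150 214 220 212
135 172 174 124 102 87 75 68 85 129 178 201 210 208 199 189 169 160 148 122 138 210 220 206
133 148 182 166 155 147 127 111 97 114 159 197 200 183 168 186 179 163 148 119 125 195 208 202
142 122 156 173 179 174 163 159 150 152 174 198 184 158 149 165 188 171 145 118 129 179 201 210
118 97 118 138 145 141 149 156 159 158 156 163 150 145 144 153 176 181 172 157 169 195 207 212
98 92 95 98 97 109 131 140 143 133 114 108 114 127 123 120 138 174 181 176 184 208 211 215
122 123 125 121 123 129 147 151 157 146 125 96 96 97 98 97 111 150 155 154 163 196 215 217
```

Call:
drive_tool(
  plan=[
    [[0,0,0,0,0,0.008,255],[0,0,0,0,0,0.015,255],[0,0,0,0,0,0.02,255],[0,0,0,0,0,0.023,255],[0,0,0,0,0,0.025,255],[0,0,0,0,0,0.025,255],[0,0,0,0,0,0.025,255],[0,0,0,0,0,0.025,255]],
  ],
)

```text
t: 15.52
eef_pos: [0.4536, 0.1198, 0.0275]
ee_rot: [3.141, -0.0, 1.569]
force: [0.6, -0.8, -1.4]
gripper_width: 0.022
grip_force: 120.8
```

Call:
drive_tool(
  plan=[
    [[0,0,0,0,0,0,255],[0,0,0,0,0,0,200],[0,0,0,0,0,0,100],[0,0,0,0,0,0,60],[0,0,0,0,0,0,60],[0,0,0,0,0,0,60],[0,0,0,0,0,0,60],[0,0,0,0,0,0,60]],
  ],
)

```text
t: 16.18
eef_pos: [0.4534, 0.1197, 0.0273]
ee_rot: [3.142, -0.0, 1.569]
force: [0.1, -0.6, -0.3]
gripper_width: 0.0652
grip_force: 0.0
```

Call:
drive_tool(
  plan=[
    [[0,0,0,0,0,-0.01,60],[0,0,0,0,0,-0.03,60],[0,0,0,0,0,-0.06,60],[0,0,0,0,0,-0.1,60],[0,0,0,0,0,-0.14,60],[0,0,0,0,0,-0.16,60],[0,0,0,0,0,-0.16,60],[0,0,0,0,0,-0.16,60]],
  ],
)

```text
t: 16.85
eef_pos: [0.4538, 0.1203, 0.1883]
ee_rot: [3.139, -0.001, 1.57]
force: [0.0, -0.2, -0.1]
gripper_width: 0.0653
grip_force: 0.0
```

Run:
```python
from h import *
s=state(); c=cam("side"); im=read_camera("side"); cv2.imwrite("pics/side13.png",im)
cw=cam("wrist",s); w=read_camera("wrist"); cv2.imwrite("pics/w13.png",w)
for n,i,c,z in(("side",im,c,.022),("wrist",w,cw,.03)):
    h=cv2.cvtColor(i,cv2.COLOR_BGR2HSV); m=((h[...,0]>6)&(h[...,0]<20)&(h[...,1]>110)&(h[...,2]>90)).astype(np.uint8)
    k,l,st,ce=cv2.connectedComponentsWithStats(m)
    for j in np.argsort(-st[1:,4])[:5]+1:
        print(n,st[j],onz(c,*ce[j],z).round(3))
print(proj(cam("side"),[.455,.12,.022]),proj(cw,[.455,.12,.03]))
```

```text
side [ 423  148   76   96 3025] [ 1.097 -0.025  0.022]
side [207 207  15  29 257] [0.453 0.114 0.022]
side [235 151  14  19 134] [0.591 0.349 0.022]
side [345 105  11   6  43] [1.046 0.529 0.022]
side [402 126   2   2   3] [1.16  0.361 0.022]
wrist [ 239  126   27  100 2489] [0.455 0.123 0.03 ]
wrist [242 118   1   3   3] [0.447 0.172 0.03 ]
wrist [242 122   1   3   3] [0.447 0.169 0.03 ]
wrist [221  73   2   1   2] [0.43  0.209 0.03 ]
wrist [262 116   1   2   2] [0.463 0.174 0.03 ]
[214.4281286  219.58634195] [252.02299974 179.65383646]
```

```bash
python3 -c "
from plant import close_job
print(close_job())"
```

```text
the job is handed in; nothing more can be done
None
```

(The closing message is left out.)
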